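# Light the next face of a test tile

### The job

The glaze viewing box lights one face of the L-shaped test tile at a time. Turn the tile so that its flat back faces the box and stand it upright on the table, back flush against the middle of the low stop bar in front of the box, and let go of it. Then lift the box's sprung lid by its handle until the lid lines up with the pointer arm on the box's side and hold it still there: finish while still holding the lid up, with the tile still in place and the pointer, jar, cup and brush left alone.

Things in the scene. Friction and masses are not known exactly. Their poses are not given: they have to be found in the camera images.
- box: Grey steel viewing box, fixed, 200 deep (x) by 240 wide (y) by 100 high, plus the 12 thick lid. Origin: centre of its underside, on the table. x points from its front (stop bar side, towards the robot) to its back; z up. The lid hinge line runs along box y at box x = +100, z = 106. On the -y side, 129 from the middle, a thin graduated arc of radius 150 about the hinge stands up to 219 high.
- bar_mid (a point): Middle of the front face (the face away from the box) of the low steel stop bar, at half its height; axes as the box. The bar is 120 long along box y, 8 thick, 20 high, stands on the table parallel to the front of the box and 57 clear of it, held by two flat 6 high arms at its ends. It lies at box x = -165, y = 0, z = 10.
- lid (a joint): Lid angle: 0 closed (level), grows as its front edge rises, stop at 1.2. The hinge spring (0.35 N m closed, +0.7 N m per rad) and its own weight (0.35 kg) always push it shut: about 5 to 7 N at the handle; it falls shut when let go.
- lid_handle (a point): Middle of the lid's handle: a round steel bar 12 in diameter, along box y, 100 long between its two end posts, its axis 45 above the lid's top. Axes turn with the lid (as the box when closed). It is 180 in front of the hinge line and 51 above it when closed (box x = -80, z = 157).
- mark (a joint): Angle of the pointer arm, read like the lid's: 0 level and in line with the closed lid, grows upwards. Already set; the lid is lined up when both values are equal. It stays by friction and must not be moved.
- mark_tip (a point): Tip of the dark flat pointer arm beside the lid on the -y side of the box, 139 from the box's middle. The arm is 8 high, 4 thick, pivots on the lid's hinge line and reaches 213 from it to this tip; its x axis lies along the arm, towards the hinge.
- tile: Loose terracotta test tile, L-shaped from the side: a flat foot 50 (x) by 50 (y) by 12 high, and an upright 12 thick (x), 50 wide (y), reaching 80 above the table, at the foot's +x edge. Origin: centre of the foot's underside. Its flat back is the face at x = +25; the foot sticks out the other way (-x). About 0.11 to 0.22 kg. Starts standing, its back turned roughly a quarter turn from the box.
- tile_back (a point): Point on the tile's flat back, mid-width, 10 above its underside (tile x = +25); axes as the tile.
- jar: Amber glass jar with black lid, 68 diameter, 90 high; bystander. Origin: centre of underside.
- cup: White ceramic cup, 72 diameter, 85 high; bystander. Origin: centre of underside.
- brush: Glaze brush lying on the table, 190 long along its x; bystander.
Not all that is in view belongs to the job. Of the things that look like the tile, take the one that is nearest to the robot's base at the start.

How it is judged:
By the outcome, as a careful person would: the job done as asked, in the order asked, and still so for the second after the job is handed in, while the arm keeps its last pose, push and grip.
It also fails if it takes over 67 s, if anything falls off the work surface, if the arm or the gripper's body presses on something with over 40 N, if the wrist force passes 120 N, or if a joint passes its speed limit or range.

### The arm

A 6-joint arm with a two-finger parallel gripper is mounted at the origin on the work surface. World frame = base frame: x ahead of the robot, y to its left, z up, the work surface at z = 0. Lengths are in m, angles in rad, forces in N, time in s.
With the tool pointing down it reaches from about 0.275 to 0.975 m from the base axis. Payload 8.4 kg.
Tool frame: the origin (TCP) lies at the very end of the fingers, on their centre line; the grasp point (between the pads) lies 19 mm behind it; z points along the fingers, y is the direction in which the jaws open and shut (so a half turn about z gives the same grasp; the last joint's range is limited). The gripper opens to 92 mm and grips with 3 to 60 N. Pads are 20 mm wide; open, the fingers measure 128 mm over their backs; the gripper's body (75 mm by 189 mm) begins 69 mm behind the grasp point.
Start: joints at [-1.186, 0.353, 1.633, -0, 1.155, -0.002], TCP at [0.236, -0.579, 0.215] pointing down, gripper open.
Joint ranges: [-2.63, 2.63], [-0.92, 2.1], [0.06, 2.66], [-1.3, 4.44], [0, 2.69], [-3.02, 3.02]. Speed limits (rad/s): [2.22, 2.22, 2.79, 3.14, 3.14, 3.14].

### API

Orientations are given as a unit quaternion [x, y, z, w].
In Python, from workcell import r gives the robot as it stands.
- The arm moves only by the tool play_rows, never from a script. Its argument "steps" is a list of rows, each a list of 7 numbers: the finger opening in m, from 0 to 0.0919, then the shift along the tool's x, y, z in m, then the turn, a rotation vector about the tool's x, y, z in rad. A call has 1 to 12 rows; each row is the pose to reach, as a shift and turn from the pose commanded when the call began, along the tool's axes at that moment; what a row does not reach only later rows make up. A row lasts 1/10 s, in which the tool goes at most 50 mm and 8.59 degrees, less where a joint would pass 70% of its speed; a pose out of reach is approached as far as the arm can. A call with a gripper value outside its range is refused whole. The fingers move at their own pace and stop on an object; "squeeze" is the grip in N (left out, the last holds). Time passes only in rows, so rows that repeat a pose let the fingers close. It gives the time, the measured TCP pose, the force and the opening at its end, in the units of the state.
- r.read_state(): the state, without advancing time (a new reading comes with each control period).
- r.grab_frame(name): name is "scene" or "top" or "wrist"; returns a dict with "img" (384x512x3 uint8, blue, green, red), "fx", "fy", "cx", "cy" (pixels), "T" (4x4, takes a point from camera to world coordinates). Camera axes: x right, y down, z forward; pixel columns grow to the right and rows downward; lengths in m; the calibration is good to about 2 mm. A picture is of the moment at which its call begins. There is no depth.
- r.close_job(): hands the job in, once; it reports no verdict.
The state is a dict: "time_s": time; "joint_positions": joint angles; "joint_velocities": joint speeds; "joint_torque": joint torques, N m; "ee_pos": TCP position; "tool_rot": TCP orientation; "force": force on the tool from outside, world axes, zero at the start; "torque": the same for the moment, N m; "grip_width": finger opening in m.
Only numpy, scipy, OpenCV 4.12 (cv2) and the standard library are available. Lean on these libraries where they do the work, as an engineer would, in place of code of your own. Each camera call takes 0.05 s, during which the arm holds its last target. There are 200 camera calls.

## Working session

There is one attempt and no reset: what is moved stays moved. The work goes in short steps, Python scripts to look and compute and a tool call to move; the robot and the scene stay as the last step left them, time stands still between calls to the robot, and variables do not carry over. Pictures are saved under pics/ and viewed, about 8 in all and at most 12, crops included, and the job is handed in when it is done.

Besides the shell and the picture viewer there is one more tool, called after ">>>" by a JSON object that holds its "name" and its "arguments". play_rows: Moves the arm, as the interface text tells. Its arguments: {"type":"object","properties":{"steps":{"type":"array","items":{"type":"array","items":{"type":"number"}}},"squeeze":{"type":"number"}},"required":["steps"]}

```bash
mkdir -p pics; ls
python3 - <<'E'
from workcell import r
import cv2,pickle
s=r.read_state();print(s['time_s'],s['ee_pos'],s['tool_rot'],s['grip_width'])
F={}
for n in("scene","top","wrist"):
    f=r.grab_frame(n);F[n]=f;print(n,f['fx'],f['fy'],f['cx'],f['cy'],f['T'].round(4).tolist() if hasattr(f['T'],'round') else f['T'])
    cv2.imwrite(f'pics/{n}0.png',f['img'])
pickle.dump(F,open('F0.pkl','wb'))
import numpy as np
cv2.imwrite('pics/a.png',cv2.resize(F['top']['img'],(800,600),interpolation=2))
cv2.imwrite('pics/b.png',cv2.resize(F['scene']['img'],(800,600),interpolation=2))
E
```

```text
pics
0.0 [ 0.23555921 -0.57839293  0.21388288] [ 9.81357463e-01  1.92190254e-01 -1.42786875e-04 -6.44251678e-04] 0.09220173530127079
scene 406.08060800210836 406.08060800210836 247.78506325533272 200.26947793801733 [[-0.4946, 0.5537, -0.6699, 1.4296], [0.869, 0.3246, -0.3734, 0.4879], [0.0106, -0.7668, -0.6418, 0.936], [0.0, 0.0, 0.0, 1.0]]
top 402.677279500365 402.677279500365 260.22372630277545 187.27818044776666 [[0.0293, -0.9965, 0.0788, 0.4881], [-0.9995, -0.0302, -0.0108, 0.0082], [0.0132, -0.0784, -0.9968, 1.1921], [0.0, 0.0, 0.0, 1.0]]
wrist 265.8033493452175 265.8033493452175 256.44157758422585 185.44110435334005 [[0.377, -0.8926, -0.2474, 0.3045], [-0.9262, -0.3636, -0.0994, -0.5502], [-0.0013, 0.2666, -0.9638, 0.3834], [0.0, 0.0, 0.0, 1.0]]
```

View pics/a.png

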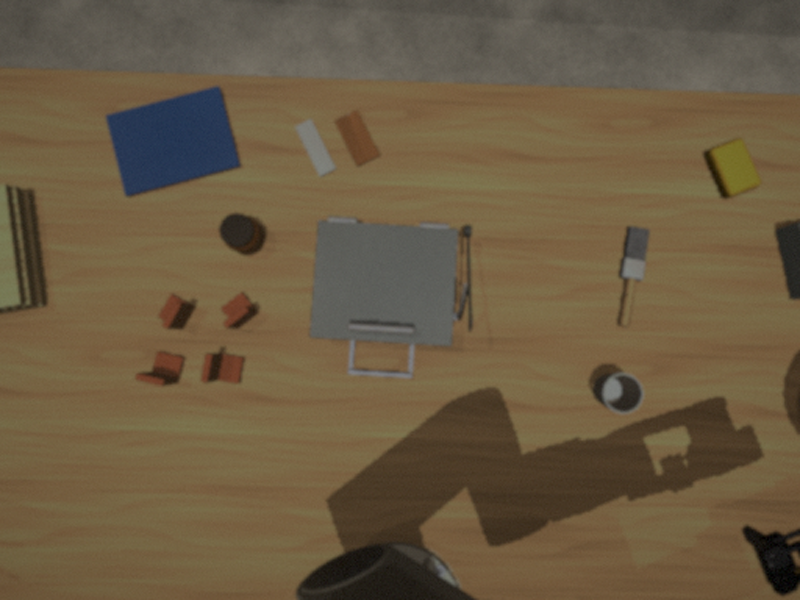

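View pics/b.png

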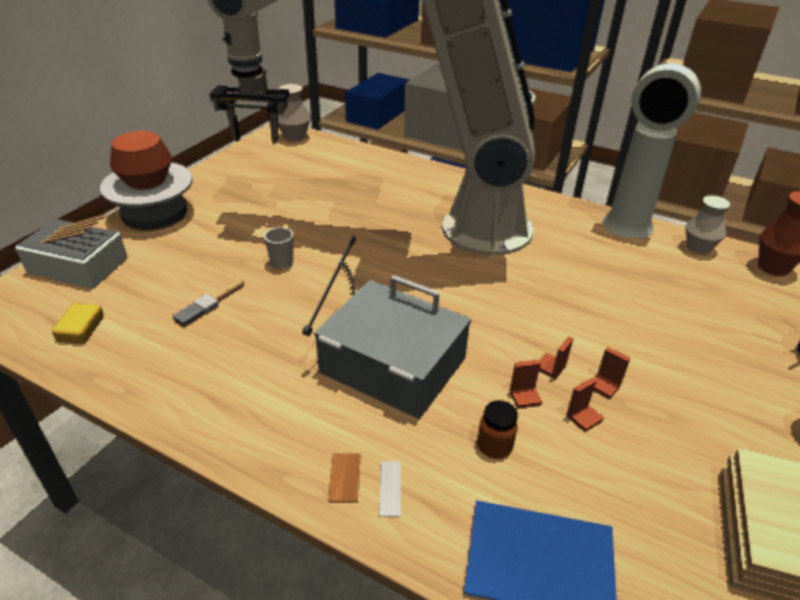

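Candidates for the tile (800x600 top picture): A (175,310), B (238,310), C (160,368), D (222,366). The base is at about (380,590), so D looks nearest. I'll check this with numbers and a close crop.

```bash
cat > h.py <<'E'
import numpy as np,cv2,pickle
def ray(f,u,v):
    d=f['T'][:3,:3]@np.array([(u-f['cx'])/f['fx'],(v-f['cy'])/f['fy'],1]);return f['T'][:3,3],d
def atz(f,u,v,z):
    o,d=ray(f,u,v);return o+d*(z-o[2])/d[2]
def proj(f,P):
    T=np.linalg.inv(f['T']);p=T[:3,:3]@np.asarray(P,float)+T[:3,3];return f['fx']*p[0]/p[2]+f['cx'],f['fy']*p[1]/p[2]+f['cy']
def crop(f,x0,y0,w,h,k,g=1.8):
    c=np.clip(f['img'][y0:y0+h,x0:x0+w].astype(float)*g,0,255).astype('uint8')
    c=cv2.resize(c,(w*k,h*k),interpolation=cv2.INTER_CUBIC)
    for i in range(0,w,10):cv2.putText(c,str(x0+i),(i*k,9),0,.33,(255,255,0),1);cv2.line(c,(i*k,10),(i*k,15),(255,255,0),1)
    for i in range(0,h,10):cv2.putText(c,str(y0+i),(0,i*k+4),0,.33,(255,255,0),1)
    return c
E
python3 - <<'E'
from h import *
F=pickle.load(open('F0.pkl','rb'))
t=F['top'];s=F['scene']
for n,u,v in(('A',175,310),('B',238,310),('C',160,368),('D',222,366)):
    p=atz(t,u*.64,v*.64,.02);print(n,p,np.hypot(p[0],p[1]),proj(s,p))
a=crop(t,125,220,36,30,11);
c1=crop(t,83,182,90,75,8); c2=crop(s,315,205,100,75,8)
out=np.zeros((600,800,3),'uint8')
out=np.vstack([cv2.resize(c1,(400,333)) ,np.zeros((0,400,3),'uint8')])
cv2.imwrite('pics/c.png',np.hstack([crop(t,85,218,80,32,5)[:160],crop(s,330,210,80,32,5)][:2]) if 0 else np.vstack([crop(t,85,215,80,37,8,2),crop(s,330,210,80,37,8,2)]))
E
```

```text
A [0.53536051 0.42416974 0.02      ] 0.6830306297312662 (np.float64(374.28986124467514), np.float64(262.84613283109206))
B [0.53884867 0.30771157 0.02      ] 0.6205193814448839 (np.float64(336.7414455863368), np.float64(249.15403576946198))
C [0.42774664 0.44545496 0.02      ] 0.6175737267648319 (np.float64(390.77367842031344), np.float64(242.91683296077926))
D [0.43467769 0.33192215 0.02      ] 0.5469159093223177 (np.float64(355.07588887062707), np.float64(231.4771445347464))
```

View pics/c.png

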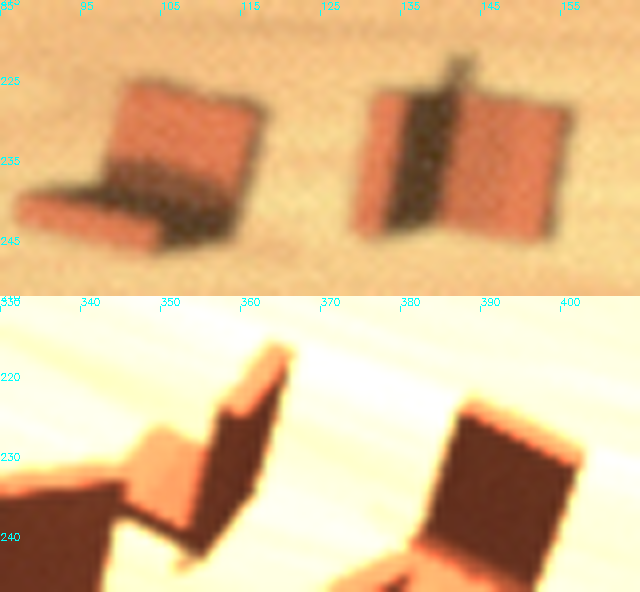

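The crop confirms D as the nearest at 0.547 m, the next being C at 0.618 m. Its upright's top is at px (129–136, 226–245) on the +y side, and its foot reaches towards -y, ending at (157,228)–(153.5,245). So the back faces +y. Next I'll crop the box and pointer.

Run:
```python
from h import *
F=pickle.load(open('F0.pkl','rb'))
t=F['top'];s=F['scene']
cv2.imwrite('pics/d.png',crop(t,190,136,120,110,6,2)[:600+60][:660]) if 0 else cv2.imwrite('pics/d.png',crop(t,190,142,125,100,6,2))
cv2.imwrite('pics/e.png',crop(s,185,148,125,118,5,2))
```

```text
(no output)
```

View pics/d.png

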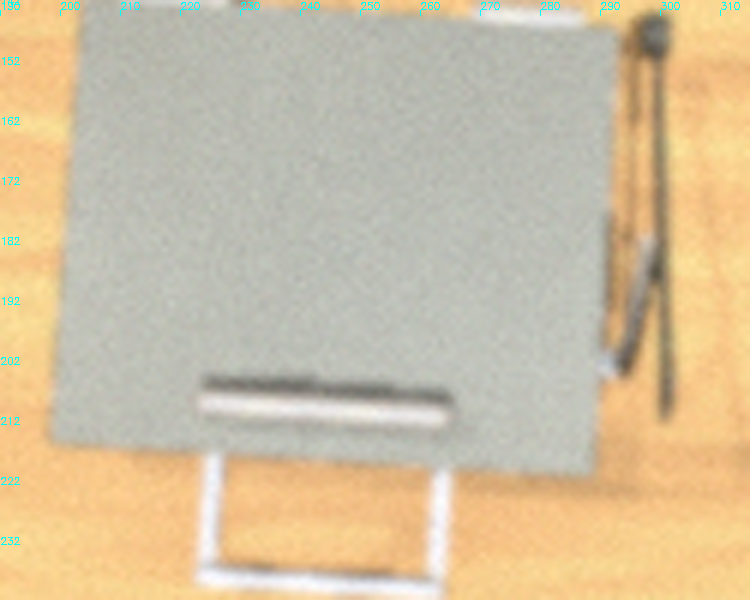

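View pics/e.png

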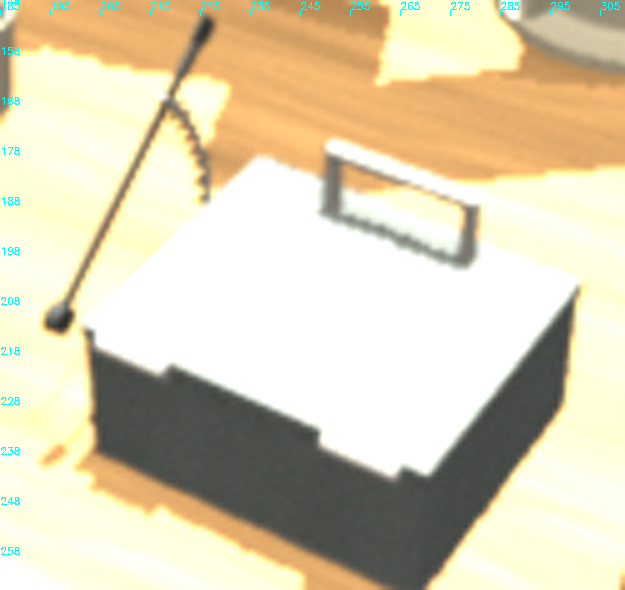

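```bash
cat > fit.py <<'E'
from h import *
from scipy.optimize import least_squares
F=pickle.load(open('F0.pkl','rb'));t=F['top'];s=F['scene']
def W(p,q):
    c,n=np.cos(p[2]),np.sin(p[2]);return [p[0]+c*q[0]-n*q[1],p[1]+n*q[0]+c*q[1],q[2]]
L=.112
B=[(t,-.1,.12,L,198.3,215.7),(t,-.1,-.12,L,288.7,221.2),(t,.1,-.12,L,293,147.3),
(s,.1,-.12,L,202,213.6),(s,-.1,-.12,L,237,179),(s,-.1,.12,L,300.6,205.6),(s,.1,.12,L,271,243),
(t,-.165,.06,.02,223,239),(t,-.165,-.06,.02,263.3,240.7),(t,-.08,.055,.157,223,209),(t,-.08,-.055,.157,265.3,211.3)]
P=[(t,1,301.2,211.2),(t,0,299.2,147.8),(s,0,196.6,211.6),(s,1,226,153)]
def rb(p):
    o=[]
    for f,x,y,z,u,v in B:o+=list(np.subtract(proj(f,W(p,(x,y,z))),(u,v)))
    for f,k,u,v in P:o+=list(np.subtract(proj(f,W(p,(.1-.213*k*np.cos(p[3]),-.139,.106+.213*k*np.sin(p[3])))),(u,v)))
    return o
b=least_squares(rb,[.55,.03,0,.5],loss='soft_l1');print('box',b.x);print(np.array(rb(b.x)).reshape(-1,2).round(1).tolist())
C=[(t,.013,.025,.08,129,244.8),(t,.013,-.025,.08,133.5+3,226.5),(t,.025,.025,.08,129,244.8),(t,.025,-.025,.08,132,226.3),(t,.013,.025,.08,133.5,244.8),
(t,-.025,-.025,.012,156.9,228.1),(t,-.025,.025,.012,153.5,245.3),
(s,.025,-.025,.08,366.5,216.5),(s,.025,.025,.08,0,0)]
C=[C[1],C[3],C[4],C[2],C[5],C[6]]
def rt(p):
    return np.ravel([np.subtract(proj(f,W(p,(x,y,z))),(u,v)) for f,x,y,z,u,v in C])
for y0 in(1.5,-1.5):
    q=least_squares(rt,[.43,.33,y0],loss='soft_l1');print('tile',q.x,q.cost);print(q.fun.reshape(-1,2).round(1).tolist())
p=q.x
E
sed -i 's/^p=q.x$//' fit.py; python3 fit.py
```

```text
box [ 0.59059041  0.0354693  -0.02603418  0.58822324]
[[0.6, -0.5], [-0.1, -1.0], [-0.8, -0.9], [-0.5, -2.1], [-0.4, -0.8], [0.4, -3.2], [-0.5, -1.8], [-0.4, 0.2], [0.8, 0.8], [-0.7, -0.4], [-0.2, -0.3], [-0.4, 0.0], [-0.2, -0.6], [0.0, -0.8], [1.4, -1.3]]
tile [0.43100052 0.32139739 1.46025999] 0.3324865247091269
[[0.0, 0.3], [0.2, -0.1], [0.0, 0.2], [0.2, -0.4], [-0.6, 0.0], [0.1, 0.0]]
tile [0.43100052 0.32139739 1.46025999] 0.33248652470913753
[[0.0, 0.3], [0.2, -0.1], [0.0, 0.2], [0.2, -0.4], [-0.6, 0.0], [0.1, 0.0]]
```

The box pose and tile pose fit well. Plan: grip the tile across its 50 mm width, so the wide gripper body stays clear of the lid handle. First I'll hover above the tile and look with the wrist camera.

```bash
cat > mv.py <<'E'
import sys;from workcell import r
import numpy as np
from scipy.spatial.transform import Rotation as R
# args: x y z, angle(deg) of tool y in world (tool down)
def delta(x,y,z,a):
    s=r.read_state();q=R.from_quat(s['tool_rot']);p=np.array(s['ee_pos']);a=np.radians(a)
    ty=np.array([np.cos(a),np.sin(a),0]);tz=np.array([0,0,-1.]);M=R.from_matrix(np.c_[np.cross(ty,tz),ty,tz])
    d=q.inv().apply(np.array([x,y,z])-p);w=(q.inv()*M).as_rotvec()
    print('t',round(s['time_s'],2),'pos',p.round(4),'F',np.round(s['force'],1),'w',round(s['grip_width'],4));print('shift',d.round(4),'rot',w.round(4))
if __name__=='__main__':delta(*map(float,sys.argv[1:]))
E
python3 mv.py .4327 .336 .25 -6.3
```

```text
t 0.15 pos [ 0.2356 -0.5785  0.214 ] F [ 0.5 -0.4 -0.5] w 0.092
shift [ 0.5275 -0.7726 -0.0352] rot [-9.000e-04 -6.000e-04 -1.074e+00]
```

>>> {"name": "play_rows", "arguments": {"steps": [[0.0919,0.05,-0.07,-0.03,0,0,-0.1],[0.0919,0.53,-0.77,-0.035,0,0,-1.074],[0.0919,0.53,-0.77,-0.035,0,0,-1.074],[0.0919,0.53,-0.77,-0.035,0,0,-1.074],[0.0919,0.53,-0.77,-0.035,0,0,-1.074],[0.0919,0.53,-0.77,-0.035,0,0,-1.074],[0.0919,0.53,-0.77,-0.035,0,0,-1.074],[0.0919,0.53,-0.77,-0.035,0,0,-1.074],[0.0919,0.53,-0.77,-0.035,0,0,-1.074],[0.0919,0.53,-0.77,-0.035,0,0,-1.074],[0.0919,0.53,-0.77,-0.035,0,0,-1.074],[0.0919,0.53,-0.77,-0.035,0,0,-1.074]]}}

```text
time_s: 1.35
ee_pos: [0.364, 0.0063, 0.2429]
tool_rot: [0.745, 0.667, 0.0, 0.0]
force: [1.4, -0.3, 0.4]
grip_width: 0.092
```

```bash
python3 mv.py .4327 .336 .25 -6.3
```

```text
t 1.35 pos [0.364  0.0063 0.2429] F [ 1.4 -0.3  0.4] w 0.092
shift [ 0.3352  0.0321 -0.0071] rot [ 0.0011 -0.0001 -0.0002]
```

>>> {"name": "play_rows", "arguments": {"steps": [[0.0919,0.32,0.03,-0.007,0,0,0],[0.0919,0.32,0.03,-0.007,0,0,0],[0.0919,0.32,0.03,-0.007,0,0,0],[0.0919,0.32,0.03,-0.007,0,0,0],[0.0919,0.32,0.03,-0.007,0,0,0],[0.0919,0.32,0.03,-0.007,0,0,0],[0.0919,0.32,0.03,-0.007,0,0,0],[0.0919,0.32,0.03,-0.007,0,0,0],[0.0919,0.32,0.03,-0.007,0,0,0]]}}

```text
time_s: 2.25
ee_pos: [0.4284, 0.3186, 0.249]
tool_rot: [0.745, 0.668, -0.001, 0.0]
force: [-0.1, -0.7, -0.4]
grip_width: 0.0918
```

```bash
python3 mv.py .4327 .336 .25 -6.3
python3 - <<'E'
from h import *
from workcell import r
f=r.grab_frame('wrist');pickle.dump(f,open('W1.pkl','wb'))
g=np.clip(f['img']*1.6,0,255).astype('uint8')
# overlay predicted tile corners
p=[.431,.3214,1.4603];c,n=np.cos(p[2]),np.sin(p[2])
g=cv2.resize(g,(768,576))
for q in[(.025,.025,.08),(.025,-.025,.08),(.013,.025,.08),(.013,-.025,.08),(-.025,.025,.012),(-.025,-.025,.012),(.025,.025,0),(.025,-.025,0)]:
    u,v=proj(f,(p[0]+c*q[0]-n*q[1],p[1]+n*q[0]+c*q[1],q[2]));print(q,round(u,1),round(v,1));cv2.circle(g,(int((u+.5)*1.5),int((v+.5)*1.5)),2,(0,255,0),-1)
cv2.imwrite('pics/w1.png',g)
E
```

```text
t 2.25 pos [0.4284 0.3186 0.249 ] F [-0.1 -0.7 -0.4] w 0.0918
shift [ 0.0178  0.0023 -0.0011] rot [-0.0009  0.0013  0.001 ]
(0.025, 0.025, 0.08) 239.3 150.0
(0.025, -0.025, 0.08) 278.6 150.1
(0.013, 0.025, 0.08) 239.5 159.3
(0.013, -0.025, 0.08) 278.4 159.4
(-0.025, 0.025, 0.012) 242.6 175.8
(-0.025, -0.025, 0.012) 274.4 175.8
(0.025, 0.025, 0) 242.6 142.9
(0.025, -0.025, 0) 274.6 142.9
```

View pics/w1.png

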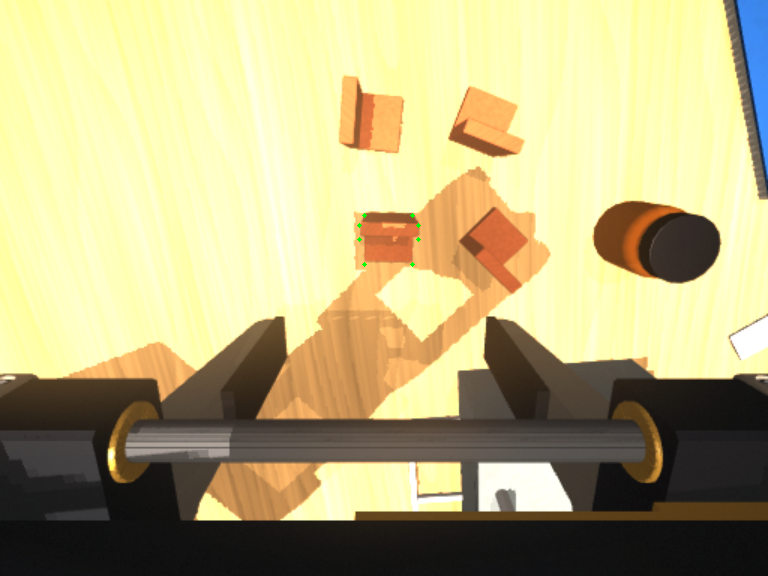

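The overlay fits the tile D image to within about 1.5 px (upright top at (390,228), foot edge at row 263 in the 768-wide picture), so I'm descending to grasp.

>>> {"name": "play_rows", "arguments": {"steps": [[0.0919,0.018,0.0025,0.03,0,0,0],[0.0919,0.018,0.0025,0.07,0,0,0],[0.0919,0.018,0.0025,0.11,0,0,0],[0.0919,0.018,0.0025,0.15,0,0,0],[0.0919,0.018,0.0025,0.19,0,0,0],[0.0919,0.018,0.0025,0.214,0,0,0],[0.0919,0.018,0.0025,0.214,0,0,0],[0.0919,0.018,0.0025,0.214,0,0,0]]}}

```text
time_s: 3.1
ee_pos: [0.4337, 0.3357, 0.0362]
tool_rot: [0.745, 0.667, -0.0, 0.0]
force: [0.5, 0.6, -0.4]
grip_width: 0.092
```

>>> {"name": "play_rows", "arguments": {"squeeze": 25, "steps": [[0.06,0,0,0,0,0,0],[0.04,0,0,0,0,0,0],[0.04,0,0,0,0,0,0],[0.04,0,0,0,0,0,0],[0.04,0,0,0,0,0,0],[0.04,0,0,0,0,0,0],[0.04,0,0,0,0,0,0],[0.04,0,0,0,0,0,0]]}}

```text
time_s: 3.9
ee_pos: [0.4336, 0.3369, 0.0358]
tool_rot: [0.745, 0.667, 0.0, -0.0]
force: [-0.0, 0.3, 5.0]
grip_width: 0.0494
```

```bash
python3 mv.py .4327 .336 .09 -6.3
python3 - <<'E'
import numpy as np
b=[.5906,.0355,-.026];c,s=np.cos(b[2]),np.sin(b[2])
for x in(-.175,-.215):print('grasp TCP for box x',x,b[0]+c*x,b[1]+s*x)
E
```

```text
t 3.9 pos [0.4336 0.3369 0.0358] F [-0.   0.3  5. ] w 0.0494
shift [-0.0009 -0.0008 -0.0542] rot [ 0.0001 -0.0002 -0.0001]
grasp TCP for box x -0.175 0.41565914666795845 0.04004948738399339
grasp TCP for box x -0.215 0.37567266590634896 0.04108937021462045
```

>>> {"name": "play_rows", "arguments": {"steps": [[0.04,0,0,-0.015,0,0,0],[0.04,0,0,-0.035,0,0,0],[0.04,0,0,-0.05,0,0,0],[0.04,0,0,-0.05,0,0,0],[0.04,0,0,-0.05,0,0,0]]}}

```text
time_s: 4.4
ee_pos: [0.4333, 0.3365, 0.0851]
tool_rot: [0.745, 0.667, -0.0, -0.0]
force: [-0.5, -0.0, -2.6]
grip_width: 0.0497
```

```bash
python3 mv.py .36 .041 .086 -91.5
```

```text
t 4.4 pos [0.4333 0.3365 0.0851] F [-0.5 -0.  -2.6] w 0.0497
shift [-0.3018 -0.0404 -0.0009] rot [-0.000e+00  2.000e-04  1.487e+00]
```

>>> {"name": "play_rows", "arguments": {"steps": [[0.04,-0.01,-0.04,0,0,0,0.1],[0.04,-0.05,-0.06,0,0,0,0.25],[0.04,-0.09,-0.06,0,0,0,0.4],[0.04,-0.13,-0.055,0,0,0,0.55],[0.04,-0.17,-0.05,0,0,0,0.7],[0.04,-0.205,-0.045,0,0,0,0.84],[0.04,-0.235,-0.04,0,0,0,0.98],[0.04,-0.26,-0.04,0,0,0,1.12],[0.04,-0.28,-0.04,0,0,0,1.26],[0.04,-0.295,-0.04,0,0,0,1.4],[0.04,-0.302,-0.04,0,0,0,1.487],[0.04,-0.302,-0.04,0,0,0,1.487]]}}

```text
time_s: 5.6
ee_pos: [0.3596, 0.0401, 0.0847]
tool_rot: [1.0, -0.014, -0.001, 0.0]
force: [0.0, 0.4, -2.1]
grip_width: 0.0495
```

```bash
python3 mv.py .375 .041 .086 -91.5
python3 - <<'E'
from h import *
from workcell import r
f=r.grab_frame('wrist');pickle.dump(f,open('W2.pkl','wb'))
g=np.clip(f['img']*1.5,0,255).astype('uint8');g=cv2.resize(g,(768,576))
p=[.5906,.0355,-.026];c,n=np.cos(p[2]),np.sin(p[2])
m=.588
for q in[(-.165,.06,.02),(-.165,-.06,.02),(-.165,0,.02),(-.157,.06,.02),(-.157,-.06,.02),(-.1,.12,.112),(-.1,-.12,.112),(-.08,.05,.163),(-.08,-.05,.163),(.1,.12,.112),(.1,-.12,.112),(.1,-.139,.106),(.1-.213*np.cos(m),-.139,.106+.213*np.sin(m))]:
    u,v=proj(f,(p[0]+c*q[0]-n*q[1],p[1]+n*q[0]+c*q[1],q[2]));print(q,round(u,1),round(v,1));cv2.circle(g,(int((u+.5)*1.5),int((v+.5)*1.5)),2,(0,255,0),-1)
cv2.imwrite('pics/w2.png',g)
E
```

```text
t 5.6 pos [0.3596 0.0401 0.0847] F [ 0.   0.4 -2.1] w 0.0495
shift [ 0.0154 -0.0013 -0.0013] rot [ 0.0003  0.0019 -0.0027]
(-0.165, 0.06, 0.02) 184.7 122.0
(-0.165, -0.06, 0.02) 324.7 121.6
(-0.165, 0, 0.02) 254.7 121.8
(-0.157, 0.06, 0.02) 184.0 112.4
(-0.157, -0.06, 0.02) 325.3 111.9
(-0.1, 0.12, 0.112) -9.0 -15.5
(-0.1, -0.12, 0.112) 514.9 -17.3
(-0.08, 0.05, 0.163) 52.2 -201.3
(-0.08, -0.05, 0.163) 447.5 -202.8
(0.1, 0.12, 0.112) -220.7 -925.7
(0.1, -0.12, 0.112) 716.4 -930.0
(0.1, -0.139, 0.106) 748.9 -848.8
(np.float64(-0.07722702030547787), -0.139, np.float64(0.2241506803773966)) 5093.2 -2798.5
```

View pics/w2.png

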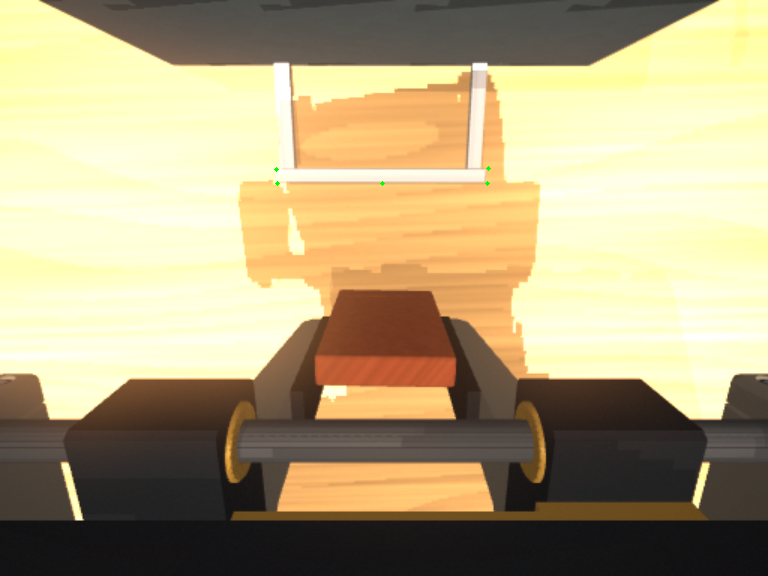

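The bar matches its prediction to about 1 px: front edge at row 183, ends at columns 276 and 487, so its middle is at 381. The tile is square in the jaws. I'll lower it just in front of the bar.

>>> {"name": "play_rows", "arguments": {"steps": [[0.04,0.02,-0.001,0.01,0,0,0],[0.04,0.04,-0.0015,0.02,0,0,-0.002],[0.04,0.04,-0.0015,0.03,0,0,-0.002],[0.04,0.04,-0.0015,0.04,0,0,-0.002],[0.04,0.04,-0.0015,0.046,0,0,-0.002],[0.04,0.04,-0.0015,0.0475,0,0,-0.002],[0.04,0.04,-0.0015,0.0475,0,0,-0.002],[0.04,0.04,-0.0015,0.0475,0,0,-0.002]]}}

```text
time_s: 6.45
ee_pos: [0.4005, 0.0414, 0.0383]
tool_rot: [1.0, -0.012, 0.0, -0.0]
force: [0.6, 0.1, -0.8]
grip_width: 0.0496
```

```bash
python3 mv.py .4157 .0405 .036 -91.5
```

```text
t 6.45 pos [0.4005 0.0414 0.0383] F [ 0.6  0.1 -0.8] w 0.0496
shift [0.0152 0.0005 0.0023] rot [-0.0001 -0.0004  0.0022]
```

>>> {"name": "play_rows", "arguments": {"steps": [[0.04,0.004,0.0005,0.0,0,0,0.001],[0.04,0.008,0.0005,0.0,0,0,0.001],[0.04,0.011,0.0005,0.001,0,0,0.001],[0.04,0.013,0.0005,0.0015,0,0,0.001],[0.04,0.014,0.0005,0.0015,0,0,0.001],[0.04,0.014,0.0005,0.0015,0,0,0.001]]}}

```text
time_s: 7.05
ee_pos: [0.4144, 0.0405, 0.0364]
tool_rot: [1.0, -0.013, -0.0, 0.0]
force: [0.0, -0.4, -2.8]
grip_width: 0.0498
```

>>> {"name": "play_rows", "arguments": {"steps": [[0.04,0.001,0,0,0,0,0],[0.04,0.001,0,0,0,0,0]]}}

```text
time_s: 7.25
ee_pos: [0.4146, 0.0404, 0.0363]
tool_rot: [1.0, -0.013, -0.001, 0.0]
force: [-3.0, 0.8, -0.6]
grip_width: 0.0499
```

>>> {"name": "play_rows", "arguments": {"steps": [[0.04,0.001,0,0,0,0,0],[0.04,0.001,0,0,0,0,0]]}}

```text
time_s: 7.45
ee_pos: [0.4147, 0.0404, 0.0362]
tool_rot: [1.0, -0.013, -0.002, 0.0]
force: [-6.5, 0.4, 1.6]
grip_width: 0.0499
```

>>> {"name": "play_rows", "arguments": {"steps": [[0.04,-0.0005,0,0.0007,0,0,0],[0.04,-0.0005,0,0.001,0,0,0],[0.04,-0.0005,0,0.001,0,0,0]]}}

```text
time_s: 7.75
ee_pos: [0.4146, 0.0404, 0.0357]
tool_rot: [1.0, -0.013, -0.001, 0.0]
force: [-8.2, -0.9, 11.0]
grip_width: 0.05
```

>>> {"name": "play_rows", "arguments": {"steps": [[0.0919,0,0,0,0,0,0],[0.0919,0,0,0,0,0,0],[0.0919,0,0,0,0,0,0],[0.0919,0,0,0,0,0,0],[0.0919,0,0,0,0,0,0],[0.0919,0,0,-0.001,0,0,0],[0.0919,0,0,-0.02,0,0,0],[0.0919,-0.02,0,-0.05,0,0,0],[0.0919,-0.06,0,-0.09,0,0,0],[0.0919,-0.08,0,-0.12,0,0,0],[0.0919,-0.08,0,-0.12,0,0,0],[0.0919,-0.08,0,-0.12,0,0,0]]}}

```text
time_s: 8.95
ee_pos: [0.3369, 0.0426, 0.1563]
tool_rot: [1.0, -0.012, 0.002, -0.0]
force: [0.7, -0.4, 0.1]
grip_width: 0.092
```

```bash
python3 - <<'E'
from h import *
from workcell import r
f=r.grab_frame('wrist');pickle.dump(f,open('W3.pkl','wb'));t=r.grab_frame('top');pickle.dump(t,open('T3.pkl','wb'))
p=[.5906,.036,-.026];c,n=np.cos(p[2]),np.sin(p[2])
P=[proj(f,(p[0]+c*x-n*y,p[1]+n*x+c*y,z)) for x,y,z in[(-.165,.06,.02),(-.165,-.06,.02),(-.165,.025,.08),(-.165,-.025,.08),(-.215,.025,.012),(-.215,-.025,.012)]]
print(np.round(P,1).tolist())
g=crop(f,170,40,170,140,4,1.2)
cv2.imwrite('pics/w3.png',g)
E
python3 mv.py .36 .04 .15 -91.5
```

```text
[[202.0, 98.7], [311.5, 98.7], [228.3, 95.2], [285.2, 95.2], [235.4, 143.8], [277.9, 143.8]]
t 9.05 pos [0.3365 0.0425 0.155 ] F [-0.5  0.4 -0.3] w 0.0919
shift [0.0236 0.0019 0.005 ] rot [0.     0.0002 0.001 ]
```

View pics/w3.png

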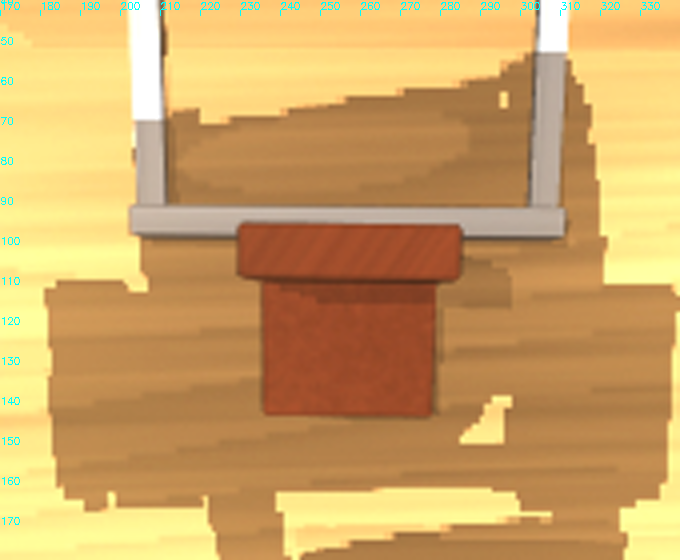

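The tile stands upright, centred on the bar (upright columns 230–285, bar 202–311), and its back is on the bar's front edge to within about 0.5 mm. A light nudge on the foot with closed fingers will make sure it's flush.

>>> {"name": "play_rows", "arguments": {"squeeze": 15, "steps": [[0.0,0,0.002,0.03,0,0,0],[0.0,0,0.002,0.06,0,0,0],[0.0,0,0.002,0.09,0,0,0],[0.0,0,0.002,0.12,0,0,0],[0.0,0,0.002,0.14,0,0,0],[0.0,0,0.002,0.149,0,0,0],[0.0,0,0.002,0.149,0,0,0],[0.0,0.01,0.002,0.149,0,0,0],[0.0,0.02,0.002,0.149,0,0,0],[0.0,0.025,0.002,0.149,0,0,0],[0.0,0.027,0.002,0.149,0,0,0],[0.0,0.027,0.002,0.149,0,0,0]]}}

```text
time_s: 10.25
ee_pos: [0.3637, 0.0398, 0.0069]
tool_rot: [1.0, -0.013, 0.001, -0.0]
force: [0.0, 0.0, 0.2]
grip_width: 0.0004
```

>>> {"name": "play_rows", "arguments": {"steps": [[0.0,0.001,0,0,0,0,0],[0.0,0.002,0,0,0,0,0],[0.0,0.002,0,0,0,0,0]]}}

```text
time_s: 10.55
ee_pos: [0.365, 0.0398, 0.0066]
tool_rot: [1.0, -0.013, 0.0, -0.0]
force: [0.1, 0.4, -0.2]
grip_width: 0.0003
```

>>> {"name": "play_rows", "arguments": {"steps": [[0.0,0.001,0,0,0,0,0],[0.0,0.0015,0,0,0,0,0],[0.0,0.0015,0,0,0,0,0]]}}

```text
time_s: 10.85
ee_pos: [0.3663, 0.0397, 0.0065]
tool_rot: [1.0, -0.013, -0.0, 0.0]
force: [-0.9, -0.3, -0.0]
grip_width: 0.0002
```

>>> {"name": "play_rows", "arguments": {"steps": [[0.0,0.001,0,0,0,0,0],[0.0,0.0015,0,0,0,0,0],[0.0,0.0015,0,0,0,0,0]]}}

```text
time_s: 11.15
ee_pos: [0.3666, 0.0396, 0.0063]
tool_rot: [1.0, -0.013, -0.001, 0.0]
force: [-4.8, 1.5, 3.5]
grip_width: 0.0003
```

>>> {"name": "play_rows", "arguments": {"steps": [[0.0,0.001,0,0,0,0,0],[0.0,0.001,0,0,0,0,0]]}}

```text
time_s: 11.35
ee_pos: [0.3667, 0.0395, 0.0062]
tool_rot: [1.0, -0.013, -0.002, 0.0]
force: [-8.0, 0.8, 7.1]
grip_width: 0.0005
```

>>> {"name": "play_rows", "arguments": {"steps": [[0.0,-0.01,0,0,0,0,0],[0.0,-0.03,0,-0.02,0,0,0],[0.0,-0.03,0,-0.07,0,0,0],[0.0,-0.03,0,-0.12,0,0,0],[0.0,-0.03,0,-0.17,0,0,0],[0.0,-0.03,0,-0.22,0,0,0],[0.0,-0.03,0,-0.24,0,0,0],[0.0,-0.03,0,-0.24,0,0,0]]}}

```text
time_s: 12.15
ee_pos: [0.3412, 0.0407, 0.2496]
tool_rot: [1.0, -0.013, 0.004, -0.0]
force: [0.0, -0.1, -0.9]
grip_width: 0.0002
```

```bash
python3 mv.py .5106 .0381 .246 -1.5
```

```text
t 12.15 pos [0.3412 0.0407 0.2496] F [ 0.  -0.1 -0.9] w 0.0002
shift [ 0.1694 -0.0017  0.0049] rot [ 0.0054 -0.007  -1.5698]
```

>>> {"name": "play_rows", "arguments": {"steps": [[0.05,0.02,0,0,0,0,-0.15],[0.05,0.04,0,0,0,0,-0.3],[0.05,0.06,0,0,0,0,-0.45],[0.05,0.08,0,0,0,0,-0.6],[0.05,0.1,0,0,0,0,-0.75],[0.05,0.12,0,0,0,0,-0.9],[0.05,0.14,0,0,0,0,-1.05],[0.05,0.155,-0.001,0,0,0,-1.2],[0.05,0.165,-0.001,0,0,0,-1.35],[0.05,0.17,-0.001,0,0,0,-1.5],[0.05,0.17,-0.001,0,0,0,-1.57],[0.05,0.17,-0.001,0,0,0,-1.57]]}}

```text
time_s: 13.35
ee_pos: [0.5083, 0.0371, 0.2445]
tool_rot: [0.716, 0.698, -0.001, -0.001]
force: [-0.3, 0.3, 0.1]
grip_width: 0.05
```

>>> {"name": "play_rows", "arguments": {"steps": [[0.05,0,0,0,0,0,0],[0.05,0,0,0,0,0,0]]}}

```text
time_s: 13.55
ee_pos: [0.5086, 0.0371, 0.2458]
tool_rot: [0.717, 0.697, -0.0, -0.0]
force: [0.3, 0.5, -0.5]
grip_width: 0.0497
```

```bash
python3 mv.py .5106 .0381 .138 -1.5;  python3 - <<'E'
from h import *
from workcell import r
f=r.grab_frame('wrist');pickle.dump(f,open('W4.pkl','wb'))
p=[.5906,.036,-.026];c,n=np.cos(p[2]),np.sin(p[2])
m=.588
Q={'h+':(-.08,.05,.157),'h-':(-.08,-.05,.157),'tip':(.1-.213*np.cos(m),-.139,.106+.213*np.sin(m)),'lid':(-.1,-.12,.112)}
for k,(x,y,z) in Q.items():print(k,np.round(proj(f,(p[0]+c*x-n*y,p[1]+n*x+c*y,z)),1))
cv2.imwrite('pics/w4.png',cv2.resize(np.clip(f['img']*1.2,0,255).astype('uint8'),(768,576)))
E
```

```text
t 13.55 pos [0.5086 0.0371 0.2458] F [ 0.3  0.5 -0.5] w 0.0497
shift [0.0011 0.002  0.1078] rot [-0.0008  0.0001 -0.0016]
h+ [259.2 138. ]
h- [259.2 233.3]
tip [262.8 355.8]
lid [243.4 267.6]
```

View pics/w4.png

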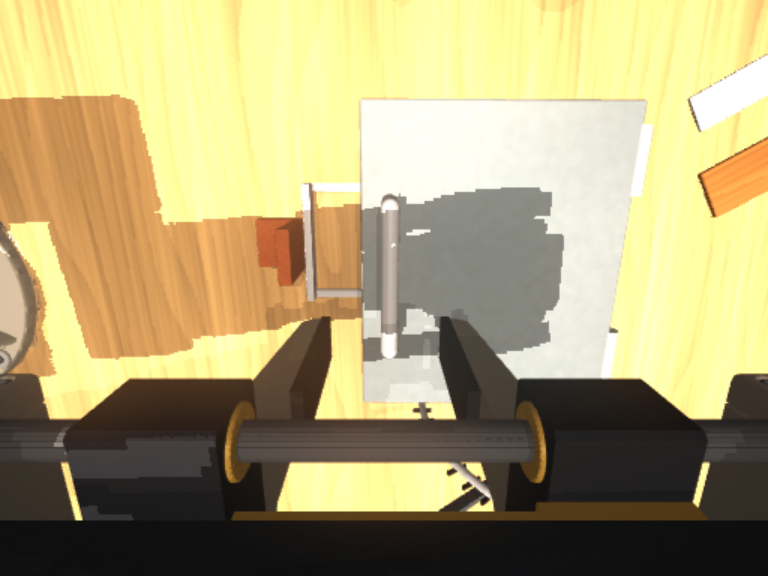

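The handle is at column 390 (259.7 px against 259.2 predicted) and the tile is still against the bar. I'm descending to grip the handle.

>>> {"name": "play_rows", "arguments": {"squeeze": 30, "steps": [[0.05,0.001,0.002,0.03,0,0,-0.001],[0.05,0.001,0.002,0.06,0,0,-0.001],[0.05,0.001,0.002,0.085,0,0,-0.001],[0.05,0.001,0.002,0.1,0,0,-0.001],[0.05,0.001,0.002,0.108,0,0,-0.001],[0.05,0.001,0.002,0.108,0,0,-0.001],[0.0,0.001,0.002,0.108,0,0,-0.001],[0.0,0.001,0.002,0.108,0,0,-0.001],[0.0,0.001,0.002,0.108,0,0,-0.001],[0.0,0.001,0.002,0.108,0,0,-0.001],[0.0,0.001,0.002,0.108,0,0,-0.001],[0.0,0.001,0.002,0.108,0,0,-0.001]]}}

```text
time_s: 14.8
ee_pos: [0.5115, 0.0381, 0.1388]
tool_rot: [0.716, 0.698, 0.0, 0.0]
force: [1.5, -0.7, 1.1]
grip_width: 0.011
```

```bash
python3 mv.py .5106 .0381 .138 -1.5
python3 - <<'E'
import numpy as np
a0=np.arctan2(.051,.18);R=np.hypot(.051,.18)
for a in np.arange(0,.64,.05):print(round(a,2),'fwd',round(.18-R*np.cos(a0+a),4),'up',round(R*np.sin(a0+a)-.051,4))
E
```

```text
t 14.8 pos [0.5115 0.0381 0.1388] F [ 1.5 -0.7  1.1] w 0.011
shift [-0.     -0.0009  0.0008] rot [ 0.001  -0.0001  0.0011]
0.0 fwd 0.0 up -0.0
0.05 fwd 0.0028 up 0.0089
0.1 fwd 0.006 up 0.0177
0.15 fwd 0.0096 up 0.0263
0.2 fwd 0.0137 up 0.0347
0.25 fwd 0.0182 up 0.0429
0.3 fwd 0.0231 up 0.0509
0.35 fwd 0.0284 up 0.0586
0.4 fwd 0.0341 up 0.0661
0.45 fwd 0.0401 up 0.0732
0.5 fwd 0.0465 up 0.0801
0.55 fwd 0.0532 up 0.0866
0.6 fwd 0.0602 up 0.0927
```

>>> {"name": "play_rows", "arguments": {"steps": [[0.0,0,0.0028,-0.0089,0,0,0],[0.0,0,0.006,-0.0177,0,0,0],[0.0,0,0.0096,-0.0263,0,0,0],[0.0,0,0.0137,-0.0347,0,0,0],[0.0,0,0.0182,-0.0429,0,0,0],[0.0,0,0.0231,-0.0509,0,0,0],[0.0,0,0.0231,-0.0509,0,0,0]]}}

```text
time_s: 15.5
ee_pos: [0.5338, 0.0374, 0.1903]
tool_rot: [0.716, 0.698, -0.001, -0.0]
force: [-4.9, -1.6, -4.0]
grip_width: 0.0108
```

```bash
python3 mv.py .5106 .0381 .138 -1.5
```

```text
t 15.5 pos [0.5338 0.0374 0.1903] F [-4.9 -1.6 -4. ] w 0.0108
shift [ 0.0001 -0.0232  0.0523] rot [-0.0014  0.0002  0.0012]
```

>>> {"name": "play_rows", "arguments": {"steps": [[0.0,0,0.0053,-0.0077,0,0,0],[0.0,0,0.011,-0.0152,0,0,0],[0.0,0,0.017,-0.0223,0,0,0],[0.0,0,0.0234,-0.0292,0,0,0],[0.0,0,0.0301,-0.0357,0,0,0],[0.0,0,0.0329,-0.0382,0,0,0],[0.0,0,0.0329,-0.0382,0,0,0],[0.0,0,0.0329,-0.0382,0,0,0]]}}

```text
time_s: 16.3
ee_pos: [0.5642, 0.0365, 0.2281]
tool_rot: [0.716, 0.698, -0.002, -0.002]
force: [-15.1, -2.0, 6.4]
grip_width: 0.0111
```

```bash
python3 mv.py .5106 .0381 .138 -1.5
python3 - <<'E'
from h import *
from workcell import r
s=r.grab_frame('scene');pickle.dump(s,open('S5.pkl','wb'));t=r.grab_frame('top');pickle.dump(t,open('T5.pkl','wb'))
st=r.read_state();e=np.array(st['ee_pos']);print(e)
h=e+[0,0,.019]
# lid angle from hinge and bar position
p=[.5906,.036,-.026]
d=np.array([p[0]+.1-h[0],h[2]-.106]);print('lid',np.arctan2(d[1],d[0])-np.arctan2(.051,.18),'R',np.hypot(*d),np.hypot(.051,.18))
cv2.imwrite('pics/s5.png',crop(s,185,140,125,100,6,1.6));
E
```

```text
t 16.3 pos [0.5642 0.0365 0.2281] F [-15.1  -2.    6.4] w 0.0111
shift [ 0.0004 -0.0531  0.0905] rot [-0.0062  0.0006  0.0011]
[0.56411493 0.03644758 0.22802169]
lid 0.5635888876310802 R 0.18943492557188701 0.18708554193202637
```

View pics/s5.png

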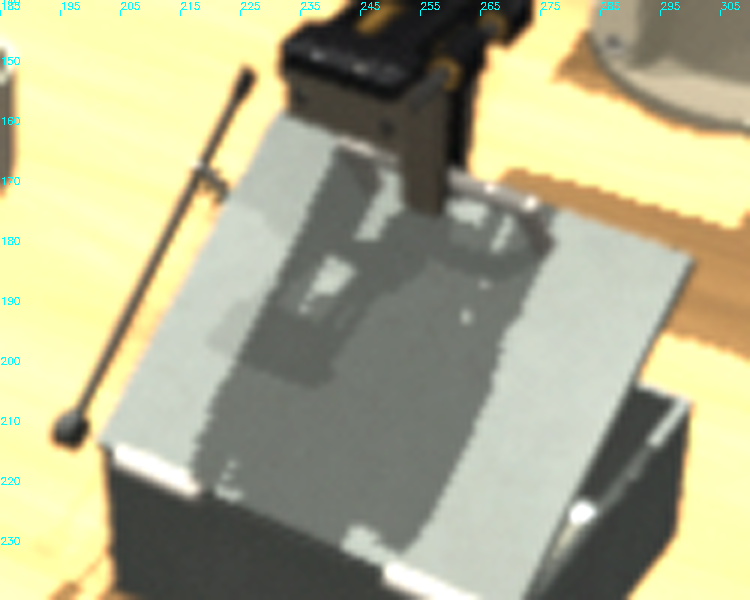

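The lid edge and pointer look nearly parallel. Pointer runs (70,428)→(248,72) and the lid's edge (102,442)→(278,110). Now to compare them with numbers.

```bash
cat > cmp.py <<'E'
from h import *
from scipy.optimize import least_squares
p=[.5906,.036,-.026];c,n=np.cos(p[2]),np.sin(p[2])
def W(x,y,z):return(p[0]+c*x-n*y,p[1]+n*x+c*y,z)
def rot(a,r,h):return .1-r*np.cos(a)-(-h)*np.sin(a),.106+r*np.sin(a)+h*np.cos(a)
def pt(f,a,r,h,y):
    x,z=rot(a,r,h);return proj(f,W(x,y,z))
def run(f,ptr,lid):
    # x: mark, lid, pixel bias
    def res(v):
        o=[np.subtract(pt(f,v[0],r,0,-.139),uv)+v[2:] for r,uv in ptr]+[np.subtract(pt(f,v[1],r,.006,y),uv)+v[2:] for r,y,uv in lid]
        return np.ravel(o)
    q=least_squares(res,[.58,.56,0,0]);print('mark %.4f lid %.4f bias %s'%(q.x[0],q.x[1],q.x[2:].round(2)));print(q.fun.reshape(-1,2).round(1).tolist())
E
python3 - <<'E'
from cmp import *
s=pickle.load(open('S5.pkl','rb'));t=pickle.load(open('T5.pkl','rb'))
run(s,[(0,(196.7,211.3)),(.213,(226.3,152))],[(0,-.12,(202,213.7)),(.2,-.12,(231.3,158.3)),(.2,.12,(300.5,183.7))])
for a in(.55,.58,.61):print(a,[np.round(pt(t,a,r,h,y),1).tolist() for r,h,y in((0,0,-.139),(.213,0,-.139),(.2,.006,-.12),(.2,.006,.12))])
g=crop(t,275,135,40,80,7,1.8);g2=crop(s,190,145,50,80,7,1.3)
cv2.imwrite('pics/t5.png',np.hstack([g,g2]))
E
```

```text
mark 0.6333 lid 0.5326 bias [0.25 1.15]
[[0.3, 0.7], [0.5, -0.4], [-0.7, -0.2], [0.2, 0.5], [-0.4, -0.6]]
0.55 [[298.8, 147.2], [300.2, 213.1], [292.6, 206.8], [193.7, 201.3]]
0.58 [[298.8, 147.2], [300.5, 211.6], [292.8, 205.4], [193.4, 199.8]]
0.61 [[298.8, 147.2], [300.8, 210.1], [293.1, 203.8], [193.2, 198.2]]
```

>>> {"name": "play_rows", "arguments": {"steps": [[0.0,0,-0.0014,-0.0015,0,0,0],[0.0,0,-0.0014,-0.0015,0,0,0],[0.0,0,-0.0014,-0.0015,0,0,0]]}}

```text
time_s: 16.7
ee_pos: [0.5651, 0.0365, 0.2291]
tool_rot: [0.716, 0.698, -0.001, -0.0]
force: [-4.8, -2.3, -3.2]
grip_width: 0.011
```

View pics/t5.png

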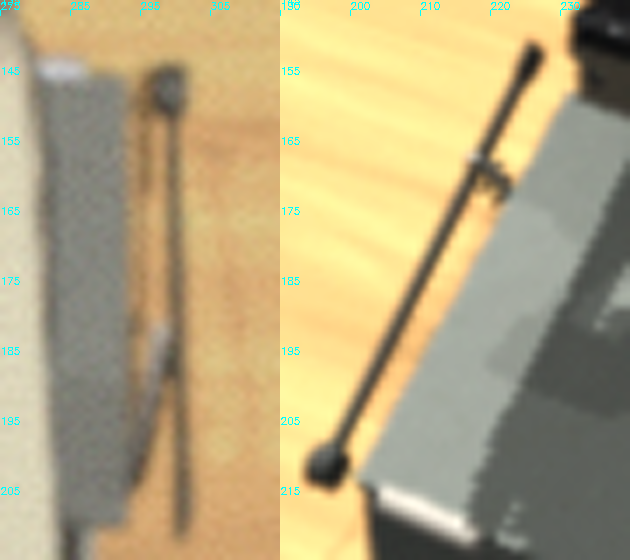

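The pointer tip reads (226.4,151.5) in scene px and (300.9,211.4) in top px. The end-point readings scatter, so I'll fit the two edges as sub-pixel lines and use slope only. The closed-lid frame serves as a zero check.

```bash
cat > ln.py <<'E'
from cmp import *
from scipy.optimize import brentq
def lines(f,which,a0,rr,n=40):
    # sample image normal to predicted line; pointer: centroid of dark; lid: max gradient
    y,h=(-.139,0) if which=='ptr' else(-.12,.006)
    g=cv2.cvtColor(f['img'],cv2.COLOR_BGR2GRAY).astype(np.float32)
    A,Bp=np.array(pt(f,a0,rr[0],h,y)),np.array(pt(f,a0,rr[1],h,y))
    d=(Bp-A)/np.linalg.norm(Bp-A);m=np.array([-d[1],d[0]]);ss=np.arange(-5,5.01,.25)
    o=[]
    for k in np.linspace(0,1,n):
        P=A+(Bp-A)*k;q=(P+ss[:,None]*m).astype(np.float32)
        v=cv2.remap(g,q[None,:,0],q[None,:,1],cv2.INTER_CUBIC)[0]
        v=cv2.GaussianBlur(v[None],(0,0),2)[0]
        if which=='ptr':
            w=np.clip(np.median(v)-10-v,0,None);
            if w.sum()<5:continue
            i=np.argmax(w);w[np.abs(ss-ss[i])>2.5]=0;s=(w*ss).sum()/w.sum()
        else:
            gr=np.abs(np.gradient(v));i=np.argmax(gr);
            gr[np.abs(ss-ss[i])>1.5]=0;s=(gr*ss).sum()/gr.sum()
        o.append((k,s))
    o=np.array(o);L=np.linalg.norm(Bp-A)
    med=np.ones(len(o),bool)
    for _ in range(4):
        c=np.polyfit(o[med,0],o[med,1],1);e=o[:,1]-np.polyval(c,o[:,0]);med=np.abs(e)<max(.25,2*np.std(e[med]))
    # slope angle in image -> joint angle
    th=np.arctan2(d[1],d[0])+np.arctan(c[0]/L)
    def fn(a):
        P,Q=np.array(pt(f,a,rr[0],h,y)),np.array(pt(f,a,rr[1],h,y));D=Q-P
        return np.sin(np.arctan2(D[1],D[0])-th)
    a=brentq(fn,a0-.3,a0+.3)
    print(which,'%.4f'%a,'offset px',c.round(2),'rms %.2f'%np.std(e[med]),med.sum(),'dth/da %.2f'%((fn(a0+.05)-fn(a0-.05))/.1))
    return a
E
python3 - <<'E'
from ln import *
from workcell import r
s=r.grab_frame('scene');pickle.dump(s,open('S6.pkl','wb'))
F0=pickle.load(open('F0.pkl','rb'))['scene'];S5=pickle.load(open('S5.pkl','rb'))
for nm,f,l0 in(('closed',F0,0.),('S5',S5,.55),('S6',s,.56)):
    print(nm);lines(f,'ptr',.6,(.025,.195))
    lines(f,'lid',l0,(.015,.17))
E
python3 mv.py .5106 .0381 .138 -1.5
```

```text
closed
ptr 0.6142 offset px [-0.37 -0.42] rms 0.07 37 dth/da -0.49
lid -0.0098 offset px [ 0.27 -0.45] rms 0.22 30 dth/da -0.72
S5
ptr 0.6257 offset px [-0.67 -0.28] rms 0.05 37 dth/da -0.49
lid 0.4209 offset px [ 3.13 -4.84] rms 1.04 40 dth/da -0.49
S6
ptr 0.6262 offset px [-0.69 -0.28] rms 0.05 36 dth/da -0.49
lid 0.5464 offset px [ 0.32 -4.  ] rms 0.23 32 dth/da -0.49
t 16.75 pos [0.5651 0.0364 0.2291] F [-4.7 -1.8 -3.2] w 0.011
shift [ 0.0003 -0.0544  0.0912] rot [-0.0015  0.0005  0.0012]
```

```bash
sed -i "s/gr=np.abs(np.gradient(v));/gr=np.abs(np.gradient(v));gr[np.abs(ss)>2.5]=0;/" ln.py
python3 - <<'E'
from ln import *
S5=pickle.load(open('S5.pkl','rb'));S6=pickle.load(open('S6.pkl','rb'));T5=pickle.load(open('T5.pkl','rb'));F=pickle.load(open('F0.pkl','rb'))
for f in(S5,S6):
  for rr in((.01,.16),(.03,.15),(.02,.18)):lines(f,'lid',.56,rr)
lines(F['scene'],'lid',0.,(.015,.17))
lines(S6,'ptr',.62,(.03,.13)),lines(S6,'ptr',.62,(.03,.2))
# end-corner estimate
for a in(.59,.61,.63):print(a,'ptr scene tip c/top/bot',[np.round(pt(S6,a,.213,h,-.139),1).tolist() for h in(0,.004,-.004)],'piv',np.round(pt(S6,a,0,0,-.139),1),'top',[np.round(pt(T5,a,.213,h,-.139),1).tolist() for h in(0,-.004)])
E
```

```text
lid 0.5381 offset px [ 0.51 -0.65] rms 0.13 31 dth/da -0.49
lid 0.5407 offset px [ 0.36 -0.66] rms 0.20 34 dth/da -0.49
lid 0.5347 offset px [ 0.62 -0.69] rms 0.12 30 dth/da -0.49
lid 0.5489 offset px [ 0.26 -0.64] rms 0.20 35 dth/da -0.49
lid 0.5538 offset px [ 0.11 -0.66] rms 0.18 33 dth/da -0.49
lid 0.5394 offset px [ 0.5  -0.72] rms 0.18 34 dth/da -0.49
lid -0.0098 offset px [ 0.27 -0.45] rms 0.22 30 dth/da -0.72
ptr 0.6309 offset px [-0.17 -0.17] rms 0.04 40 dth/da -0.49
ptr 0.6239 offset px [-0.1  -0.21] rms 0.08 38 dth/da -0.49
0.59 ptr scene tip c/top/bot [[227.5, 151.7], [227.1, 151.1], [227.9, 152.2]] piv [196.8 210.9] top [[300.6, 211.1], [300.4, 212.1]]
0.61 ptr scene tip c/top/bot [[227.1, 151.1], [226.7, 150.5], [227.5, 151.6]] piv [196.8 210.9] top [[300.8, 210.1], [300.6, 211.1]]
0.63 ptr scene tip c/top/bot [[226.6, 150.5], [226.2, 150.0], [227.1, 151.0]] piv [196.8 210.9] top [[301.0, 209.0], [300.8, 210.1]]
```

Estimates agree: the mark is about 0.624, from scene slope 0.626, scene tip 0.625 and top tip 0.618. The lid is at about 0.553, from kinematics with the bar about 3 mm lower in the pads, and from the scene slope 0.545 corrected by +0.01. I'm raising the lid by 0.071.

>>> {"name": "play_rows", "arguments": {"steps": [[0.0,0,0.003,-0.0026,0,0,0],[0.0,0,0.006,-0.0052,0,0,0],[0.0,0,0.009,-0.0077,0,0,0],[0.0,0,0.0101,-0.0086,0,0,0],[0.0,0,0.0101,-0.0086,0,0,0],[0.0,0,0.0101,-0.0086,0,0,0],[0.0,0,0.0101,-0.0086,0,0,0],[0.0,0,0.0101,-0.0086,0,0,0]]}}

```text
time_s: 17.55
ee_pos: [0.5747, 0.0361, 0.2377]
tool_rot: [0.716, 0.698, -0.001, -0.001]
force: [-7.2, -2.4, -2.6]
grip_width: 0.0113
```

```bash
python3 mv.py .5106 .0381 .138 -1.5
python3 - <<'E'
from ln import *
from workcell import r
for i in range(3):
  s=r.grab_frame('scene')
  for rr in((.02,.16),(.03,.15)):lines(s,'lid',.62,rr)
  lines(s,'ptr',.62,(.03,.2));lines(s,'ptr',.62,(.03,.13))
pickle.dump(s,open('S7.pkl','wb'))
cv2.imwrite('pics/s7.png',crop(s,185,140,75,85,7,1.3))
E
```

```text
t 17.55 pos [0.5747 0.0361 0.2377] F [-7.2 -2.4 -2.6] w 0.0113
shift [ 0.0004 -0.0639  0.0999] rot [-0.0024  0.0007  0.0012]
lid 0.5718 offset px [ 1.04 -1.34] rms 0.39 35 dth/da -0.48
lid 0.5894 offset px [ 0.56 -1.3 ] rms 0.52 39 dth/da -0.48
ptr 0.6249 offset px [-0.13 -0.19] rms 0.06 37 dth/da -0.49
ptr 0.6294 offset px [-0.15 -0.16] rms 0.04 40 dth/da -0.49
lid 0.5896 offset px [ 0.65 -1.32] rms 0.53 40 dth/da -0.48
lid 0.5950 offset px [ 0.46 -1.32] rms 0.56 40 dth/da -0.48
ptr 0.6248 offset px [-0.13 -0.19] rms 0.06 37 dth/da -0.49
ptr 0.6295 offset px [-0.15 -0.16] rms 0.04 40 dth/da -0.49
lid 0.5924 offset px [ 0.59 -1.28] rms 0.52 40 dth/da -0.48
lid 0.5900 offset px [ 0.55 -1.3 ] rms 0.52 39 dth/da -0.48
ptr 0.6248 offset px [-0.13 -0.19] rms 0.06 37 dth/da -0.49
ptr 0.6297 offset px [-0.15 -0.16] rms 0.04 40 dth/da -0.49
```

View pics/s7.png

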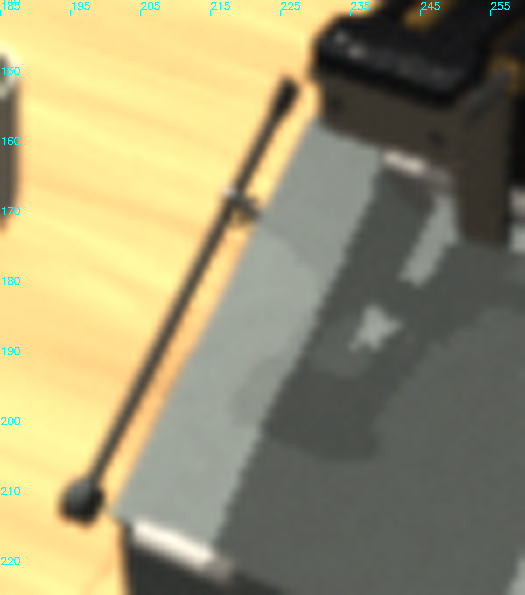

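12 pictures viewed. The plain grey-level edge is muddied by the pointer and the arc, so I'll measure the lid edge by colour saturation (grey lid against yellow wood), applied to the closed frame and the earlier ones as well.

```bash
cat > sat.py <<'E'
from ln import *
def lid(f,a0,rr,n=60,dbg=0):
    y,h=-.12,.006
    im=f['img'].astype(np.float32);g=(im[...,2]-im[...,0])/(im.sum(2)+20)   # red-blue chroma
    A,Bp=np.array(pt(f,a0,rr[0],h,y)),np.array(pt(f,a0,rr[1],h,y));L=np.linalg.norm(Bp-A)
    d=(Bp-A)/L;m=np.array([-d[1],d[0]]);ss=np.arange(-3,4.01,.1);o=[]
    for k in np.linspace(0,1,n):
        q=(A+(Bp-A)*k+ss[:,None]*m).astype(np.float32)
        v=cv2.remap(g.astype(np.float32),q[None,:,0],q[None,:,1],cv2.INTER_LINEAR)[0]
        lo=v[-8:].mean()  # lid side
        i0=len(ss)-1
        thr=(lo+.20)/2 if 0 else lo+.08
        j=np.where(v>thr)[0]
        if len(j):o.append((k,ss[j[-1]]))
    o=np.array(o);ok=np.ones(len(o),bool)
    for _ in range(6):
        c=np.polyfit(o[ok,0],o[ok,1],1);e=o[:,1]-np.polyval(c,o[:,0]);ok=np.abs(e)<max(.2,1.5*np.std(e[ok]))
    th=np.arctan2(d[1],d[0])+np.arctan(c[0]/L)
    def fn(a):
        D=np.subtract(pt(f,a,rr[1],h,y),pt(f,a,rr[0],h,y));return np.sin(np.arctan2(D[1],D[0])-th)
    print('lid %.4f'%brentq(fn,a0-.3,a0+.3),c.round(2),'rms %.2f'%np.std(e[ok]),ok.sum(),len(o), 'slope dir',m.round(2))
E
python3 - <<'E'
from sat import *
for nm,a in(('F0',0.),('S5',.55),('S6',.56),('S7',.62)):
    f=pickle.load(open(nm+'.pkl','rb'));f=f['scene'] if nm=='F0' else f
    print(nm)
    for rr in((.015,.185),(.015,.11),(.03,.17)):lid(f,a,rr)
E
```

```text
F0
lid 0.0007 [-0.02 -0.06] rms 0.09 45 60 slope dir [0.69 0.72]
lid -0.0167 [ 0.29 -0.13] rms 0.08 56 60 slope dir [0.69 0.72]
lid -0.0078 [ 0.19 -0.09] rms 0.11 45 60 slope dir [0.69 0.72]
S5
lid 0.5368 [ 0.34 -0.27] rms 0.07 56 60 slope dir [0.88 0.48]
lid 0.5380 [ 0.18 -0.26] rms 0.07 60 60 slope dir [0.88 0.48]
lid 0.5348 [ 0.32 -0.25] rms 0.08 55 60 slope dir [0.88 0.48]
S6
lid 0.5418 [ 0.47 -0.27] rms 0.08 55 60 slope dir [0.88 0.47]
lid 0.5423 [ 0.26 -0.26] rms 0.08 60 60 slope dir [0.88 0.47]
lid 0.5427 [ 0.37 -0.24] rms 0.07 55 60 slope dir [0.88 0.47]
S7
lid 0.6057 [ 0.37 -0.4 ] rms 0.08 56 59 slope dir [0.89 0.45]
lid 0.5981 [ 0.32 -0.45] rms 0.08 60 60 slope dir [0.89 0.45]
lid 0.6054 [ 0.31 -0.38] rms 0.09 56 60 slope dir [0.89 0.45]
```

Run:
```python
from sat import *
from workcell import r
t=r.grab_frame('top');pickle.dump(t,open('T7.pkl','wb'))
def chroma(f):
    im=f['img'].astype(np.float32);return ((im[...,2]-im[...,0])/(im.sum(2)+20)).astype(np.float32)
def ptrfit(f,rr,a0=.625):
    g=chroma(f);gg=cv2.cvtColor(f['img'],cv2.COLOR_BGR2GRAY).astype(np.float32)
    A,B=np.array(pt(f,a0,rr[0],0,-.139)),np.array(pt(f,a0,rr[1],0,-.139));L=np.linalg.norm(B-A);d=(B-A)/L;m=np.array([-d[1],d[0]]);ss=np.arange(-2.5,2.51,.1)
    for nm,G in(('chroma',g),('gray',gg)):
        o=[]
        for k in np.linspace(0,1,60):
            q=(A+(B-A)*k+ss[:,None]*m).astype(np.float32);v=cv2.remap(G,q[None,:,0],q[None,:,1],1)[0]
            w=np.clip(.5*(v.max()+v.min())-v,0,None);o.append((k,(w*ss).sum()/w.sum()))
        o=np.array(o);ok=np.ones(60,bool)
        for _ in range(5):
            c=np.polyfit(o[ok,0],o[ok,1],1);e=o[:,1]-np.polyval(c,o[:,0]);ok=np.abs(e)<max(.15,1.5*np.std(e[ok]))
        th=np.arctan2(d[1],d[0])+np.arctan(c[0]/L)
        fn=lambda a:np.sin(np.arctan2(*np.subtract(pt(f,a,rr[1],0,-.139),pt(f,a,rr[0],0,-.139))[::-1])-th)
        print(nm,rr,'%.4f'%brentq(fn,.3,.9),c.round(2),ok.sum())
for nm in('F0','S5','S6','S7'):
    f=pickle.load(open(nm+'.pkl','rb'));f=f['scene'] if nm=='F0' else f;print(nm)
    for rr in((.03,.135),(.03,.2)):ptrfit(f,rr)
# top: half-level row of pointer end and lid front edge
def end(f,a0,y,h,r0,r1):
    g=chroma(f);rs=np.linspace(r0,r1,200);q=np.array([pt(f,a0,x,h,y) for x in rs],np.float32)
    v=cv2.remap(g,q[None,:,0],q[None,:,1],1)[0];v=cv2.GaussianBlur(v[None],(0,0),3)[0];i=np.argmax(np.gradient(v));return q[i].round(2),round(rs[i],4)
T5=pickle.load(open('T5.pkl','rb'))
for f,a in((T5,.55),(t,.615)):
    print('ptr end',[end(f,.62,-.139+dy,0,.18,.235) for dy in(-.001,0,.001)],'lid front',[end(f,a,y,-.006,.17,.225) for y in(-.112,-.108,-.104)])
for a in(.58,.6,.62,.64):print(a,np.round([pt(t,a,.213,-.004,-.139),pt(t,a,.2,-.006,-.108)],2).tolist())
```

```text
F0
chroma (0.03, 0.135) 0.6228 [ 0.04 -0.49] 60
gray (0.03, 0.135) 0.6215 [ 0.06 -0.24] 60
chroma (0.03, 0.2) 0.6208 [ 0.11 -0.5 ] 55
gray (0.03, 0.2) 0.6127 [ 0.32 -0.3 ] 52
S5
chroma (0.03, 0.135) 0.6219 [ 0.05 -0.49] 60
gray (0.03, 0.135) 0.6278 [-0.04 -0.15] 60
chroma (0.03, 0.2) 0.6206 [ 0.12 -0.49] 54
gray (0.03, 0.2) 0.6240 [ 0.03 -0.18] 55
S6
chroma (0.03, 0.135) 0.6226 [ 0.04 -0.48] 60
gray (0.03, 0.135) 0.6278 [-0.05 -0.15] 60
chroma (0.03, 0.2) 0.6210 [ 0.1  -0.49] 54
gray (0.03, 0.2) 0.6240 [ 0.03 -0.18] 55
S7
chroma (0.03, 0.135) 0.6229 [ 0.03 -0.48] 60
gray (0.03, 0.135) 0.6274 [-0.04 -0.14] 60
chroma (0.03, 0.2) 0.6201 [ 0.13 -0.5 ] 55
gray (0.03, 0.2) 0.6245 [ 0.01 -0.16] 55
ptr end [(array([301.3 , 208.45], dtype=float32), np.float64(0.2096)), (array([300.99, 211.49], dtype=float32), np.float64(0.2187)), (array([300.57, 211.47], dtype=float32), np.float64(0.2187))] lid front [(array([288.79, 209.54], dtype=float32), np.float64(0.2007)), (array([287.16, 208.69], dtype=float32), np.float64(0.1985)), (array([285.56, 201.51], dtype=float32), np.float64(0.1775))]
ptr end [(array([301.33, 209.38], dtype=float32), np.float64(0.2123)), (array([300.92, 209.45], dtype=float32), np.float64(0.2126)), (array([300.57, 211.47], dtype=float32), np.float64(0.2187))] lid front [(array([289.31, 206.06], dtype=float32), np.float64(0.199)), (array([287.68, 207.34], dtype=float32), np.float64(0.2032)), (array([286.02, 205.52], dtype=float32), np.float64(0.1979))]
0.58 [[300.3, 212.58], [287.4, 207.91]]
0.6 [[300.51, 211.59], [287.55, 207.0]]
0.62 [[300.72, 210.58], [287.71, 206.05]]
0.64 [[300.94, 209.52], [287.87, 205.08]]
```

The scene slopes by colour give pointer 0.621 and lid 0.604. Kinematics gives the lid 0.621, and the top view, which is noisy, gives the lid slightly above the pointer. The weighted correction is about +0.01 rad.

>>> {"name": "play_rows", "arguments": {"steps": [[0.0,0,0.0015,-0.0012,0,0,0],[0.0,0,0.0015,-0.0012,0,0,0],[0.0,0,0.0015,-0.0012,0,0,0],[0.0,0,0.0015,-0.0012,0,0,0],[0.0,0,0.0015,-0.0012,0,0,0],[0.0,0,0.0015,-0.0012,0,0,0],[0.0,0,0.0015,-0.0012,0,0,0],[0.0,0,0.0015,-0.0012,0,0,0]]}}

```text
time_s: 18.55
ee_pos: [0.5762, 0.0361, 0.2389]
tool_rot: [0.716, 0.698, -0.001, -0.001]
force: [-7.1, -3.1, -1.1]
grip_width: 0.0111
```

Run:
```python
from sat import *
from workcell import r
for i in range(2):
    s=r.grab_frame('scene')
    for rr in((.015,.185),(.03,.17)):lid(s,.62,rr)
lines(s,'ptr',.62,(.03,.2))
st=r.read_state();e=np.array(st['ee_pos']);x=.6915-e[0];print(e,st['force'],st['grip_width'],'kin',np.arccos(x/.1871)-.2761)
# tile: compare top image patch now vs after placing
T3=pickle.load(open('T3.pkl','rb'));t=r.grab_frame('top')
p=proj(t,(.40,.04,.0));u,v=map(int,p);d=cv2.absdiff(T3['img'],t['img'])
def mask(f):
    im=f['img'][v-25:v+30,u-30:u+30].astype(int);m=(im[...,2]>1.9*im[...,1])&(im[...,2]>50);y,x=np.nonzero(m);return len(x),x.mean()+u-30,y.mean()+v-25
for f in(T3,t):
    try:print(mask(f))
    except Exception as ex:print(ex)
```

```text
lid 0.6160 [ 0.11 -0.4 ] rms 0.06 56 59 slope dir [0.89 0.45]
lid 0.6184 [ 0.03 -0.38] rms 0.06 55 60 slope dir [0.89 0.45]
lid 0.6151 [ 0.13 -0.41] rms 0.07 56 59 slope dir [0.89 0.45]
lid 0.6172 [ 0.06 -0.38] rms 0.06 55 60 slope dir [0.89 0.45]
ptr 0.6243 offset px [-0.11 -0.2 ] rms 0.06 37 dth/da -0.49
[0.57620274 0.03608037 0.23892609] [-6.8993946  -2.26654722 -2.14464805] 0.010942701567543822 kin 0.630745265970731
(1, np.float64(239.0), np.float64(255.0))
(0, np.float64(nan), np.float64(nan))<stdin>:12: RuntimeWarning: Mean of empty slice.
  ret = ret.dtype.type(ret / rcount)
```

The lid reads 0.616 and the pointer 0.622 in the same view. For a numeric check of the tile, I'll compare its red patch in the wrist view with where the goal pose projects.

Run:
```python
from cmp import *
from workcell import r
f=r.grab_frame('wrist')
W4=pickle.load(open('W4.pkl','rb'))
for g in(W4,f):
    P=np.array([proj(g,W(x,y,z)) for x,y,z in[(-.165,.025,.08),(-.165,-.025,.08),(-.177,.025,.08),(-.177,-.025,.08),(-.215,.025,.012),(-.215,-.025,.012)]])
    im=g['img'].astype(int);m=((im[...,2]>2.2*im[...,1])&(im[...,2]>40)&(im[...,2]>2*im[...,0])).astype('uint8')
    n,_,st,ce=cv2.connectedComponentsWithStats(m)
    print('pred',P.min(0).round(1),P.max(0).round(1));print([(s[:5].tolist()) for s in st[1:] if s[4]>150])
s=r.read_state();print(s['time_s'],s['ee_pos'],s['force'])
```

```text
pred [169.1 145.8] [194.1 190.3]
[]
pred [122.7 146.5] [140.8 191.9]
[]
18.75 [0.5762158  0.0360966  0.23893597] [-7.52585535 -2.3202591  -1.68831155]
```

Run:
```python
from cmp import *
from workcell import r
f=r.grab_frame('wrist');W4=pickle.load(open('W4.pkl','rb'))
for g in(W4,f):
    P=np.array([proj(g,W(x,y,z)) for x,y,z in[(-.165,.025,.08),(-.165,-.025,.08),(-.165,.025,0),(-.165,-.025,0),(-.215,.025,.012),(-.215,-.025,.012)]])
    im=g['img'].astype(int);hsv=cv2.cvtColor(g['img'],cv2.COLOR_BGR2HSV)
    m=((hsv[...,0]<9)&(hsv[...,1]>110)&(hsv[...,2]>35)).astype('uint8')
    n,_,st,ce=cv2.connectedComponentsWithStats(m)
    print('pred',P.min(0).round(1),P.max(0).round(1),'hsv mid',hsv[tuple(P.mean(0).astype(int)[::-1])]);print([s.tolist() for s in st[1:] if s[4]>100])
```

```text
pred [169.1 144.8] [205.4 190.2] hsv mid [  9 182 161]
[]
pred [122.7 145.5] [162.2 191.9] hsv mid [ 10 166 100]
[]
```

Run:
```python
from cmp import *
from workcell import r
f=r.grab_frame('wrist');W4=pickle.load(open('W4.pkl','rb'))
for g in(W4,f):
    P=np.array([proj(g,W(x,y,z)) for x,y,z in[(-.165,.025,.08),(-.165,-.025,.08),(-.165,.025,0),(-.165,-.025,0),(-.215,.025,.012),(-.215,-.025,.012)]])
    hsv=cv2.cvtColor(g['img'],cv2.COLOR_BGR2HSV)
    m=((hsv[...,0]<12)&(hsv[...,1]>150)).astype('uint8')
    n,_,st,ce=cv2.connectedComponentsWithStats(m)
    print('pred',P.min(0).round(1),P.max(0).round(1));print([s.tolist() for s in st[1:] if s[4]>60])
```

```text
pred [169.1 144.8] [205.4 190.2]
[[171, 146, 32, 44, 1123]]
pred [122.7 145.5] [162.2 191.9]
[[124, 146, 34, 46, 1205]]
```

The tile patch, (124..158, 146..192), matches the goal pose's projection, so I'm handing in.

```bash
python3 -c "
from workcell import r
print(r.close_job())"
```

```text
the job is handed in; nothing more can be done
None
```

I stood the nearest L-tile against the middle of the stop bar with its back to the box and let go of it. I then lifted the lid by its handle, and the arm was still holding it when I handed in at about 19 s of the 67 s allowed.

- **Tile:** After releasing it I nudged the foot with closed fingers; the push built up to 8 N against the bar with almost no further movement. In the last wrist image the tile was where it should be to within about 2 px. I checked that in numbers only, because the 12 picture views were used up.
- **Lid against pointer:** The scene camera read the lid at about 0.616 rad and the pointer at about 0.622. My other checks did not fully agree:
  - Arm kinematics put the lid at about 0.631.
  - The noisier top view read the pointer anywhere from about 0.60 to 0.62.
  - I expect the true mismatch to be about 0.01 rad.
- **Holding force:** The handle load was steady at about 8 N. It had reached about 15 N partway up, and I eased the arm's path to bring it down.
- **Bystanders:** The planned path kept clear of the pointer, jar, cup and brush. The pointer read the same before and after. I did not check the other three in a final image.

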